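# Unlock the poisons chest and swing its lid open

### The arm

A 6-joint arm with a two-finger parallel gripper is mounted at the origin on the work surface. World frame = base frame: x ahead of the robot, y to its left, z up, the work surface at z = 0. Lengths are in m, angles in rad, forces in N, time in s.
With the tool pointing down it reaches from about 0.35 to 0.975 m from the base axis. Payload 4.9 kg.
Tool frame: the origin (TCP) lies between the finger pads; the fingertips stand 17 mm ahead of it and the grasp point (between the pads) lies 2 mm behind it; z points along the fingers, y is the direction in which the jaws open and shut (so a half turn about z gives the same grasp; the last joint's range is limited). The gripper opens to 85 mm and grips with 20 to 120 N. Pads are 22 mm wide; open, the fingers measure 114 mm over their backs; the gripper's body (76 mm by 85 mm) begins 54 mm behind the grasp point. The pads swing forward as they close: fully open they stand 13 mm farther back than shut.
Start: joints at [-1.248, 0.053, 1.613, -0, 1.476, -0.119], TCP at [0.267, -0.565, 0.248] pointing down, gripper open.
Joint ranges: [-3.01, 3.01], [-1.01, 2.22], [0.06, 2.58], [-1.02, 4.17], [0.09, 2.62], [-3.14, 3.14]. Speed limits (rad/s): [2.57, 2.57, 3.14, 3.14, 3.14, 3.14].

### API

Orientations are given as a unit quaternion [w, x, y, z].
In Python, from plant import state, grab_frame, camera_model, job_done, find_in, silhouettes, landmark_of gives the robot as it stands.
- The arm moves only by the shell command python3 -m crank 'ROWS'. ROWS is JSON, a list of rows, each an object with "angular": the turn, a rotation vector about the tool's x, y, z each as a share of 5 degrees, from -1 to 1, a list of three; "delta_pos": the shift along the tool's x, y, z each as a share of 3 cm, from -1 to 1, a list of three; "gripper": the opening, from 0 (shut) to 1 (fully open). In form: [{"angular": [ax, ay, az], "delta_pos": [tx, ty, tz], "gripper": gripper}, ...]. A call has 1 to 12 rows; each row shifts and turns the commanded pose from where the row before left it, along the tool's axes as they then stand; what a row does not reach is not made up. A row lasts 1/8 s, in which the tool goes at most 62.5 mm and 10.7 degrees, less where a joint would pass 70% of its speed; a pose out of reach is approached as far as the arm can. A call with a number of a shift or a turn outside -1 to 1 is refused whole. A call with a gripper value outside its range is refused whole. The fingers move at their own pace and stop on an object; the grip force is fixed at half the most. Time passes only in rows, so rows that do not move let the fingers close. It gives the time, the measured TCP pose, the force and the opening at its end, in the units of the state.
- state(): the state, without advancing time (a new reading comes with each control period).
- grab_frame(name): name is "side" or "top"; returns the picture (400x640x3 uint8, red, green, blue); there is no depth.
- camera_model(name): a dict with "camera_matrix" (3x3 intrinsics, pixels), "dist_coeffs" ([k1, k2, p1, p2, k3] as OpenCV has them; the pictures are not rectified), "rvec" (rotation vector, rad) and "tvec" (3), from world to camera coordinates, as OpenCV has them. Camera axes: x right, y down, z forward; pixel columns grow to the right and rows downward; lengths in m; the calibration is good to about 2 mm. A picture is of the moment at which its call begins. camera_model takes no time and is no camera call.
- job_done(): hands the job in, once; it reports no verdict.
Trained networks look in the newest picture that a camera, given by its name, has taken for a name from the list of things; names that differ only in an ending like _2 or _b are one class to them, and where a whole thing is asked for, a point or a joint stands for the part that bears it (a point fixed in the world has none). Each returns a list of dicts, best first, with "conf" (0 to 1); they miss things now and then, are a little off and sometimes report something else, mostly with a low value. They report only what shows in the picture. A call takes as long as a camera call.
- find_in(camera, target): "bbox" ([left, top, right, bottom] in pixels, round what is visible of it).
- silhouettes(camera, target): "mask" (400x640 bool, what is visible of it) and "bbox" ([left, top, right, bottom] in pixels, round what is visible of it).
- landmark_of(camera, target): "pixel" ([column, row] in pixels: a listed point, or the origin of a listed thing).
The state is a dict: "time": time; "joint_pos": joint angles; "joint_vel": joint speeds; "joint_efforts": joint torques, N m; "tool_pos": TCP position; "tool_rot": TCP orientation; "contact_force": force on the tool from outside, world axes, zero at the start; "ft_torque": the same for the moment, N m; "gripper_width": opening from 0.0 (shut) to 1.0 (fully open).
Only numpy, scipy, OpenCV 4.12 (cv2) and the standard library are available. Lean on these libraries where they do the work, as an engineer would, in place of code of your own. Each camera call takes 0.05 s, during which the arm holds its last target.

### The job

Open the steel poisons chest for the stock check: its key is in the lock on the lid, and the hooked catch only comes free while the lid is pressed down on its springy seal, so press down and turn the key its full quarter turn clockwise, then lift the lid at its front and swing it right back until it rests on its back-stop. Leave the key in the lock, still turned to open. Do not force or slam anything down on the rim, and leave the bottles and other things standing where they are.

Things in the scene. Friction and masses are not known exactly. Their poses are not given: they have to be found in the camera images.
- chest: Poisons chest: fixed off-white steel box with a flat lid. Origin: centre of its underside. x points from the front (lip side, to the robot's right) to the back (hinge side), z up. Box 200 mm deep (x), 280 wide (y), rim 120 high, front wall at x=-100. Lid plate 288 wide, 5 thick, about 0.75 kg, underside 125 high when closed; it runs from the hinge at x=+100 to x=-125.
- key_head (a point): Centre of the black plastic key head, a block 32 x 10 x 28 mm: own x along the 32 width, y through the 10 thickness, z up the lock axis, about which it turns. Lid closed: 158 mm above the counter, 28 above the lid's top face (head spans 14 to 42 above it), at x=-55, y=0 of the chest. Locked, the 32 mm width lies along the chest's x.
- key (a joint): Turn of the key, rad: 0 locked (within 0.05; play 0.1 either way), 1.57 at the end stop, clockwise from above positive. Friction 0.05 N m; stays where left. The cam's hook sits in a slot of the rim: it turns no further than its play until the lid is pressed down close to the hard rim, and must be kept there while it turns. Free to open past about 1.25.
- lid (a joint): Lid opening, rad: 0 closed; slightly negative when pressed down on the springy seal (8 to 15 N at the lock squash it; within 10 mm it meets the hard rim and the force rises steeply); 1.57 upright; 1.82 back on its stop. Unlatched, the seal lifts it only a few mm. Let go below upright it falls shut, beyond upright it falls back to its stop. Hinge friction 0.05 N m.
- lid_lip (a point): Middle of the lid's front edge, on its lower face, 225 mm from the hinge line; moves with the lid. The lip stands 25 mm clear of the box's front wall, with free space below it. Own x points from the lip to the hinge, z out of the lid's top face.
- lid_hinge (a point): Middle of the lid's hinge line, at the back of the chest 125 mm above the counter, fixed; axes as the chest's, the hinge line along y.
- rim: The inward-turned edge of the box opening beneath the lid, with the slot for the cam; fixed to the chest, same origin as the chest.
- tincture_a: Amber bottle, white label, blue cap, 72 mm across, 170 mm high, standing loose beside the chest. Origin at the centre of its underside (so for all the loose things below).
- tincture_b: Amber bottle, brown label, blue cap, 72 mm across, 170 mm high, loose beside the chest.
- clear_bottle: Clear bottle, brown label, white cap, 64 mm across, 155 mm high, loose beside the chest.
- dropper: Small amber bottle with a red cap, 32 mm across, 80 mm high, loose.
- globule_jar: White jar with a green cap, 60 mm across, 88 mm high, loose.
- mortar: White porcelain mortar, 90 mm across, 55 mm high, loose.
- carton: Yellow-green medicine carton, 45 x 45 x 105 mm, standing loose.

How it is judged:
By the outcome, as a careful person would: the job done as asked, in the order asked, and still so for the second after the job is handed in, with the robot touching nothing.
It also fails if it takes over 54 s, if anything falls off the work surface, if the arm or the gripper's body presses on something with over 40 N, if the wrist force passes 120 N, or if a joint passes its speed limit or range.

## Working session

There is one attempt and no reset: what is moved stays moved. The work goes in short steps, Python scripts to look and compute and a shell command to move; the robot and the scene stay as the last step left them, time stands still between calls to the robot, and variables do not carry over. Pictures are saved under pics/ and viewed, and the job is handed in when it is done.

```bash
mkdir -p pics; ls; cat > h.py <<'E'
import numpy as np, cv2
from plant import *
def cam(n):
    m=camera_model(n); return np.array(m["camera_matrix"],float),np.array(m["dist_coeffs"],float),np.array(m["rvec"],float),np.array(m["tvec"],float)
def ray(n,px):
    K,d,r,t=cam(n); u=cv2.undistortPoints(np.array([[px]],float),K,d)[0,0]
    R=cv2.Rodrigues(r)[0]; c=-R.T@t.ravel(); v=R.T@np.array([u[0],u[1],1]); return c,v/np.linalg.norm(v)
def atz(n,px,z):
    c,v=ray(n,px); return c+v*(z-c[2])/v[2]
def tri(a,b):
    c1,v1=ray("side",a);c2,v2=ray("top",b)
    A=np.stack([v1,-v2],1); s=np.linalg.lstsq(A,c2-c1,rcond=None)[0]
    p,q=c1+s[0]*v1,c2+s[1]*v2; return (p+q)/2,np.linalg.norm(p-q)
def proj(n,P):
    K,d,r,t=cam(n); return cv2.projectPoints(np.array(P,float).reshape(-1,3),r,t,K,d)[0][:,0]
def shot(n,f):
    im=grab_frame(n); cv2.imwrite("pics/"+f,im[:,:,::-1]); return im
E
python3 - <<'E'
from h import *
np.set_printoptions(precision=4,suppress=True)
for n in("side","top"):
    shot(n,n+"0.png"); R=cv2.Rodrigues(cam(n)[2])[0]; print(n,-R.T@cam(n)[3].ravel())
for t in("key_head","lid_lip","lid_hinge","chest"):
    px={}
    for n in("side","top"):
        r=landmark_of(n,t); print(t,n,[(np.round(x["pixel"],1),round(x["conf"],2)) for x in r[:3]])
        if r: px[n]=r[0]["pixel"]
    if len(px)==2: print(tri(px["side"],px["top"]))
print(state())
E
```

```text
pics
side [ 1.1581 -0.5687  0.7828]
top [0.43   0.0407 1.108 ]
key_head side []
key_head top [(array([346.1, 242.7]), 0.62), (array([311.9, 226. ]), 0.5), (array([375.9, 232.7]), 0.46)]
lid_lip side [(array([224.6, 231.3]), 0.94)]
lid_lip top []
lid_hinge side [(array([308.9, 191.8]), 0.82)]
lid_hinge top [(array([315.8, 224.8]), 0.74)]
(array([0.5476, 0.0552, 0.132 ]), np.float64(0.013238181618111931))
chest side [(array([351.5, 280.4]), 0.34)]
chest top [(array([349.7, 240.6]), 0.82)]
(array([ 0.6049,  0.0102, -0.0965]), np.float64(0.2148818094245065))
{'time': 0.5, 'joint_pos': array([-1.248 ,  0.0527,  1.613 ,  0.    ,  1.476 , -0.119 ]), 'joint_vel': array([ 0.0007, -0.0006, -0.0005, -0.0011,  0.0004, -0.0001]), 'joint_efforts': array([ -0.0004, -39.3215, -37.0027,  -0.0001,   0.0013,   0.    ]), 'tool_pos': array([ 0.2672, -0.5649,  0.2482]), 'tool_rot': array([-0.    ,  0.9757,  0.2191, -0.    ]), 'contact_force': array([-0.8471,  1.0937, -0.6744]), 'ft_torque': array([ 0.0081, -0.0035,  0.0364]), 'gripper_width': 0.994742552865142}
```

View pics/side0.png

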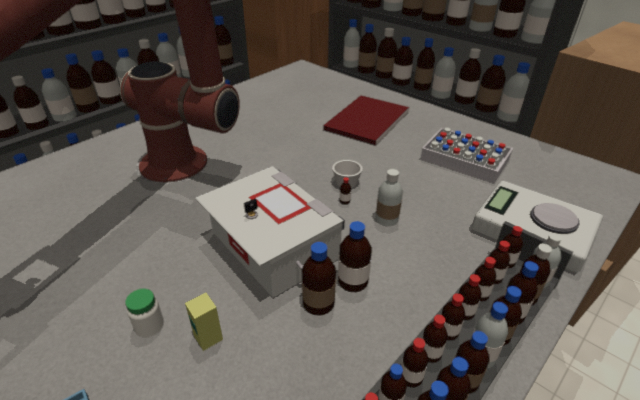

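View pics/top0.png

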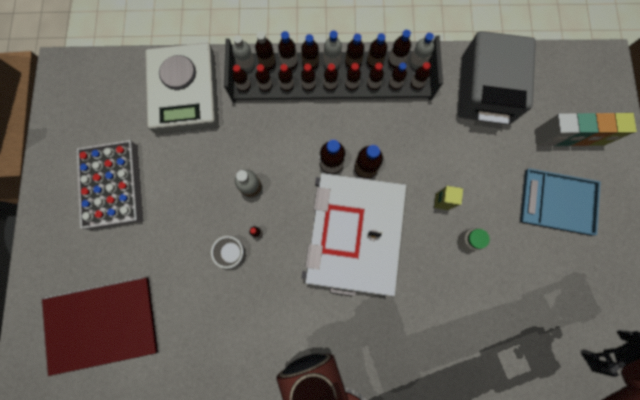

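The side view shows the chest with hinges at back right (325,207)/(285,180) and the key at about (250,207). The top view shows the lid quad (319,177)-(405,183)-(393,295)-(307,285), the key at (374,234), and the front edge on the right, with the carton and jar well clear.

```bash
python3 - <<'E'
from h import *
np.set_printoptions(precision=4,suppress=True)
im=cv2.imread("pics/top0.png"); cv2.imwrite("pics/topc.png",cv2.resize(im[165:305,290:420],None,fx=4,fy=4,interpolation=cv2.INTER_CUBIC))
im=cv2.imread("pics/side0.png"); cv2.imwrite("pics/sidec.png",cv2.resize(im[160:300,185:350],None,fx=4,fy=4,interpolation=cv2.INTER_CUBIC))
for t in("lid","chest","key_head"):
  for n in ("top","side"):
    r=silhouettes(n,t)
    for x in r[:2]: print(t,n,x["conf"],x["bbox"],x["mask"].sum(), np.argwhere(x["mask"]).mean(0)[::-1])
    if r and t=="lid":
        c=max(cv2.findContours(r[0]["mask"].astype(np.uint8),0,2)[0],key=cv2.contourArea)
        q=cv2.approxPolyDP(c,6,True)[:,0]; print(q); print([atz(n,p,.130)[:2].round(4) for p in q]); print(cv2.minAreaRect(np.array([atz(n,p[0],.13)[:2]*1000 for p in c],np.float32)))
for t in ["tincture_a","tincture_b","carton","globule_jar"]:
    r=find_in("top",t); print(t,[(x["conf"],np.round(x["bbox"])) for x in r[:2]])
E
```

```text
lid top 0.72 [305.9, 174.1, 410.3, 294.6] 9824 [356.6984 234.6783]
[[321 174]
 [306 282]
 [394 295]
 [406 185]]
[array([0.6783, 0.0356]), array([0.3989, 0.076 ]), array([ 0.3658, -0.1435]), array([ 0.6464, -0.1872])]
((521.8917846679688, -55.21409606933594), (227.10362243652344, 289.296875), 81.56729888916016)
lid side 0.93 [195.8, 165.4, 341.0, 265.9] 7861 [268.7841 214.8181]
lid side 0.66 [334.5, 222.1, 370.8, 294.9] 1915 [354.0971 259.1948]
[[272 167]
 [197 197]
 [258 264]
 [342 223]]
[array([0.4009, 0.0754]), array([ 0.3653, -0.1392]), array([ 0.6439, -0.1863]), array([0.6862, 0.0281])]
((527.6618041992188, -54.2490234375), (231.33587646484375, 301.17669677734375), 81.25820922851562)
chest top 0.85 [300.3, 174.1, 406.6, 296.2] 10104 [355.6032 234.9445]
chest side 0.67 [196.4, 168.7, 343.3, 297.6] 10725 [271.2989 226.2205]
chest side 0.45 [339.7, 178.9, 352.4, 203.6] 271 [344.4871 191.5793]
key_head top 0.43 [372.4, 229.7, 379.9, 239.0] 54 [374.8889 234.6852]
key_head side 0.53 [245.1, 199.6, 256.1, 215.6] 172 [249.8895 207.0872]
tincture_a [(0.88, array([353., 144., 386., 181.])), (0.7, array([319., 140., 346., 175.]))]
tincture_b [(0.88, array([353., 144., 386., 181.])), (0.7, array([319., 140., 346., 175.]))]
carton [(0.62, array([437., 190., 464., 211.])), (0.36, array([352., 146., 385., 181.]))]
globule_jar [(0.89, array([456., 229., 490., 251.]))]
```

View pics/topc.png

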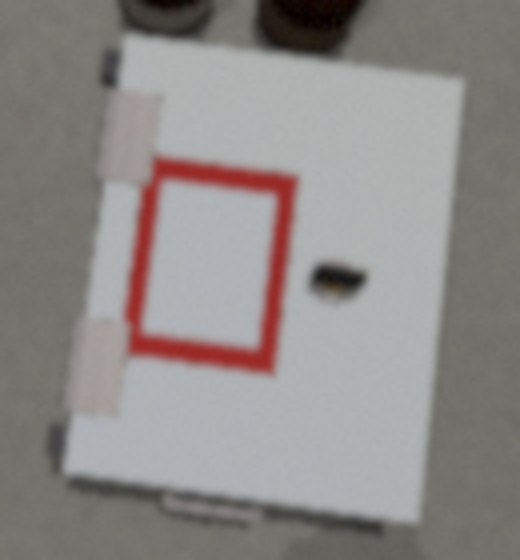

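View pics/sidec.png

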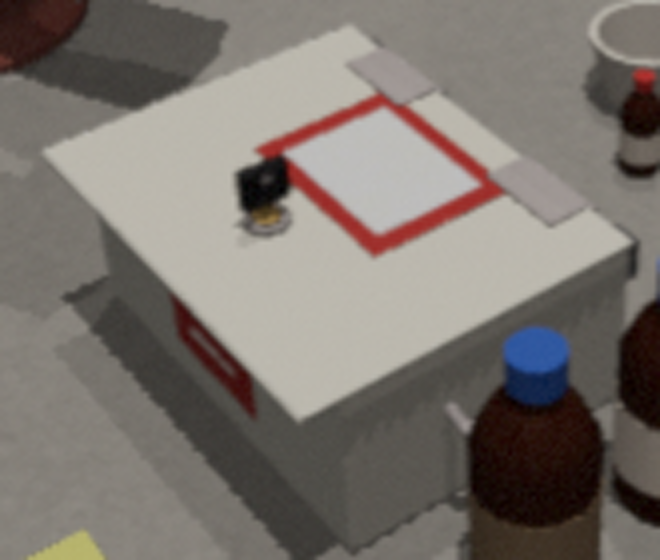

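```bash
python3 - <<'E'
from h import *
np.set_printoptions(precision=4,suppress=True)
from scipy.optimize import least_squares
# chest pose fit: lid top corners (chest frame) both cams. minAreaRect: chest x axis dir
def P(c,th,p):
    # x axis of chest = (cos th, sin th)
    p=np.array(p,float); return np.c_[c[0]+p[:,0]*np.cos(th)-p[:,1]*np.sin(th),c[1]+p[:,0]*np.sin(th)+p[:,1]*np.cos(th),p[:,2]]
cs=[(.1,.144,.13),(.1,-.144,.13),(-.125,-.144,.13),(-.125,.144,.13)]
# x axis ~ +y world => chest y ~ -x world
# chest(+x,+y): low world x, high y
# sub-pixel corners read by eye from crops
top=np.array([[306,283.5],[319.5,175.5],[406,183],[393.5,294.5]])
side=np.array([[272,167.5],[341,221],[258,263],[197.5,198]])
def res(v): return np.r_[(proj("top",P(v[:2],v[2],cs))-top).ravel(),(proj("side",P(v[:2],v[2],cs))-side).ravel()]
s=least_squares(res,[.52,-.05,1.75]); print(s.x,np.rad2deg(s.x[2]),res(s.x).round(1))
kp=P(s.x[:2],s.x[2],[(-.055,0,.158),(-.125,0,.125)]);print(kp,proj("top",kp),proj("side",kp))
print(tri([249.9,207.1],[374.9,234.7]))
E
```

```text
[ 0.5237 -0.0412  1.424 ] 81.59028428345545 [-1.1 -0.3  1.1 -2.4 -0.5  1.5  0.6  1.7 -0.3 -1.7  1.6 -0.9  1.5  1.9
 -2.7 -0.6]
[[ 0.5157 -0.0956  0.158 ]
 [ 0.5054 -0.1648  0.125 ]] [[374.2797 234.0961]
 [399.5727 239.0342]] [[249.9732 206.1295]
 [224.5411 229.7806]]
(array([ 0.5149, -0.0967,  0.1554]), np.float64(0.0018592435946002373))
```

The pose fit agrees with the triangulated key to about 2 mm: key at (0.515,-0.096), chest yaw about 81.6°. Next I move above the key. From the tool axes, x=(.904,.427) and y=(.427,-.904).

```bash
python3 -m crank '[{"angular":[0,0,0],"delta_pos":[0.94,-0.7,0],"gripper":0.5},{"angular":[0,0,0],"delta_pos":[0.94,-0.7,0],"gripper":0.5},{"angular":[0,0,0],"delta_pos":[0.94,-0.7,0],"gripper":0.5},{"angular":[0,0,0],"delta_pos":[0.94,-0.7,0],"gripper":0.5},{"angular":[0,0,0],"delta_pos":[0.94,-0.7,0],"gripper":0.5},{"angular":[0,0,0],"delta_pos":[0.94,-0.7,0],"gripper":0.5},{"angular":[0,0,0],"delta_pos":[0.94,-0.7,0],"gripper":0.5},{"angular":[0,0,0],"delta_pos":[0.94,-0.7,0],"gripper":0.5},{"angular":[0,0,0],"delta_pos":[0.94,-0.7,0],"gripper":0.5},{"angular":[0,0,0],"delta_pos":[0.94,-0.7,0],"gripper":0.5},{"angular":[0,0,0],"delta_pos":[0.94,-0.7,0],"gripper":0.5},{"angular":[0,0,0],"delta_pos":[0.94,-0.7,0],"gripper":0.5}]'
python3 -c "
from plant import *;s=state();print(s['joint_pos'],s['tool_pos'],s['tool_rot'])"
```

```text
time: 2.5
tool_pos: [0.4658, -0.1914, 0.2485]
tool_rot: [0.0, 0.976, 0.219, 0.0]
contact_force: [-0.3, -0.4, -0.1]
gripper_width: 0.498
[-5.37770546e-01 -2.44202726e-01  1.88937386e+00  5.05534170e-06
  1.49590857e+00  5.91273825e-01] [ 0.46583761 -0.19143115  0.2484941 ] [1.74609896e-04 9.75705920e-01 2.19084213e-01 1.87875275e-04]
```

```bash
python3 -m crank '[{"angular":[0,0,0],"delta_pos":[0.95,-0.72,0],"gripper":0.5},{"angular":[0,0,0],"delta_pos":[0.95,-0.72,0],"gripper":0.5},{"angular":[0,0,-1],"delta_pos":[0.95,-0.72,0],"gripper":0.5},{"angular":[0,0,-1],"delta_pos":[0,0,0],"gripper":0.5},{"angular":[0,0,-1],"delta_pos":[0,0,0],"gripper":0.5},{"angular":[0,0,-1],"delta_pos":[0,0,0],"gripper":0.5},{"angular":[0,0,-1],"delta_pos":[0,0,0],"gripper":0.5},{"angular":[0,0,-1],"delta_pos":[0,0,0],"gripper":0.5},{"angular":[0,0,-1],"delta_pos":[0,0,0],"gripper":0.5},{"angular":[0,0,-1],"delta_pos":[0,0,0],"gripper":0.5},{"angular":[0,0,-1],"delta_pos":[0,0,0],"gripper":0.5},{"angular":[0,0,-1],"delta_pos":[0,0,0],"gripper":0.5}]'
python3 -c "
from plant import *;s=state();print(s['joint_pos'],s['tool_pos'],s['tool_rot'])"
python3 - <<'E'
from h import *
im=shot("side","side1.png");cv2.imwrite("pics/side1c.png",cv2.resize(im[100:260,150:330,::-1],None,fx=4,fy=3.7,interpolation=cv2.INTER_CUBIC))
E
```

```text
time: 4.0
tool_pos: [0.515, -0.0973, 0.2484]
tool_rot: [0.0, 0.791, 0.612, 0.0]
contact_force: [-0.2, 0.7, -0.7]
gripper_width: 0.498
[-3.28891342e-01 -1.91478857e-01  1.84491535e+00  1.05423438e-05
  1.48800175e+00 -7.54535743e-02] [ 0.51497016 -0.09734722  0.24838878] [6.15513107e-05 7.90801563e-01 6.12072612e-01 4.69043792e-05]
```

View pics/side1c.png

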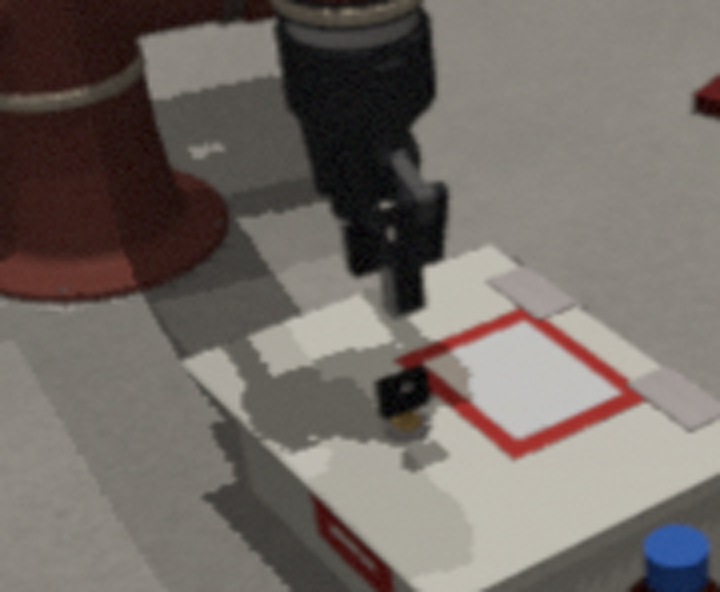

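The gripper stands right above the key. I turn the last 6°, go down 96 mm (fingertips about 5 mm above the lid), and close.

```bash
python3 -m crank '[{"angular":[0,0,-0.6],"delta_pos":[0,0,0.8],"gripper":0.5},{"angular":[0,0,-0.6],"delta_pos":[0,0,0.8],"gripper":0.5},{"angular":[0,0,0],"delta_pos":[0,0,0.8],"gripper":0.5},{"angular":[0,0,0],"delta_pos":[0,0,0.5],"gripper":0.5},{"angular":[0,0,0],"delta_pos":[0,0,0.3],"gripper":0.5},{"angular":[0,0,0],"delta_pos":[0,0,0],"gripper":0.25},{"angular":[0,0,0],"delta_pos":[0,0,0],"gripper":0.05},{"angular":[0,0,0],"delta_pos":[0,0,0],"gripper":0},{"angular":[0,0,0],"delta_pos":[0,0,0],"gripper":0},{"angular":[0,0,0],"delta_pos":[0,0,0],"gripper":0}]'
python3 - <<'E'
from h import *
s=state();print(s['joint_pos'],s['tool_pos'],s['ft_torque'])
im=shot("side","side2.png");cv2.imwrite("pics/side2c.png",cv2.resize(im[120:280,150:330,::-1],None,fx=4,fy=3.7,interpolation=cv2.INTER_CUBIC))
E
```

```text
time: 5.3
tool_pos: [0.5163, -0.0976, 0.1534]
tool_rot: [0.002, 0.759, 0.652, 0.001]
contact_force: [4.6, -0.9, -2.4]
gripper_width: 0.11
[-3.28826849e-01 -1.10786526e-01  1.93566613e+00  4.79326142e-04
  1.31289206e+00 -1.77329122e-01] [ 0.5162575  -0.09762549  0.15335703] [-0.05783492 -0.70936837  0.02386386]
```

View pics/side2c.png

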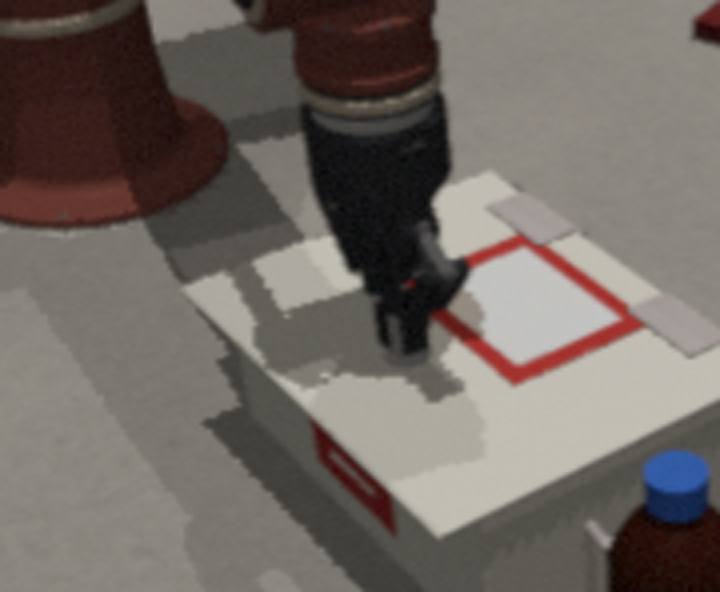

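The key is gripped (opening 9.4 mm). I press down gently in small steps, with a small sideways correction for the 4.6 N side force.

```bash
python3 -m crank '[{"angular":[0,0,0],"delta_pos":[0,0.04,0.05],"gripper":0},{"angular":[0,0,0],"delta_pos":[0,0,0.05],"gripper":0},{"angular":[0,0,0],"delta_pos":[0,0,0.05],"gripper":0},{"angular":[0,0,0],"delta_pos":[0,0,0],"gripper":0}]'; python3 -m crank '[{"angular":[0,0,0],"delta_pos":[0,0,0.05],"gripper":0},{"angular":[0,0,0],"delta_pos":[0,0,0],"gripper":0}]'
```

```text
time: 5.85
tool_pos: [0.5165, -0.0979, 0.1507]
tool_rot: [0.0, 0.759, 0.651, -0.0]
contact_force: [-5.5, -0.2, 11.7]
gripper_width: 0.111
time: 6.1
tool_pos: [0.5165, -0.098, 0.1497]
tool_rot: [0.0, 0.759, 0.651, -0.0]
contact_force: [-7.0, -0.6, 13.6]
gripper_width: 0.11
```

```bash
python3 -m crank '[{"angular":[0,0,0],"delta_pos":[0,-0.02,0.05],"gripper":0},{"angular":[0,0,0],"delta_pos":[0,0,0.05],"gripper":0},{"angular":[0,0,0],"delta_pos":[0,0,0],"gripper":0}]'; python3 -m crank '[{"angular":[0,0,0],"delta_pos":[0,0,0.05],"gripper":0},{"angular":[0,0,0],"delta_pos":[0,0,0],"gripper":0}]'
```

```text
time: 6.48
tool_pos: [0.5166, -0.0982, 0.1486]
tool_rot: [0.001, 0.759, 0.651, 0.0]
contact_force: [-8.8, 0.2, 20.4]
gripper_width: 0.107
time: 6.72
tool_pos: [0.5166, -0.0982, 0.1485]
tool_rot: [0.001, 0.759, 0.651, 0.0]
contact_force: [-11.7, 1.1, 27.1]
gripper_width: 0.108
```

The force now rises steeply, so the lid is at the hard rim. I hold there and try turning.

```bash
python3 -m crank '[{"angular":[0,0,0.6],"delta_pos":[0,-0.03,-0.02],"gripper":0},{"angular":[0,0,0.6],"delta_pos":[0,0,0],"gripper":0},{"angular":[0,0,0.6],"delta_pos":[0,0,0],"gripper":0},{"angular":[0,0,0.6],"delta_pos":[0,0,0],"gripper":0},{"angular":[0,0,0],"delta_pos":[0,0,0],"gripper":0}]'; python3 -c "
from plant import *;s=state();print(s['joint_pos'],s['ft_torque'])"
```

```text
time: 7.35
tool_pos: [0.5162, -0.0981, 0.1486]
tool_rot: [0.001, 0.823, 0.568, 0.001]
contact_force: [-8.2, -0.9, 22.4]
gripper_width: 0.109
[-3.29255632e-01 -1.04940588e-01  1.93871469e+00 -4.99444360e-04
  1.30478065e+00  3.25408678e-02] [ 0.72090655  1.50436124 -0.03820893]
```

It has turned 12°, well past the play, with little torque. I continue.

```bash
python3 -m crank '[{"angular":[0,0,0.9],"delta_pos":[0,0,0],"gripper":0},{"angular":[0,0,0.9],"delta_pos":[0,0,0],"gripper":0},{"angular":[0,0,0.9],"delta_pos":[0,0,0],"gripper":0},{"angular":[0,0,0.9],"delta_pos":[0,0,0],"gripper":0},{"angular":[0,0,0.9],"delta_pos":[0,0,0],"gripper":0},{"angular":[0,0,0.9],"delta_pos":[0,0,0],"gripper":0},{"angular":[0,0,0.9],"delta_pos":[0,0,0],"gripper":0},{"angular":[0,0,0],"delta_pos":[0,0,0],"gripper":0}]'; python3 -c "
from plant import *;s=state();print(s['joint_pos'],s['ft_torque'])"
```

```text
time: 8.35
tool_pos: [0.5154, -0.0976, 0.1486]
tool_rot: [0.0, 0.946, 0.324, 0.0]
contact_force: [-12.6, 1.8, 25.0]
gripper_width: 0.11
[-3.29058516e-01 -1.05303497e-01  1.93911104e+00  3.85238508e-05
  1.30744665e+00  5.82420946e-01] [ 1.08814143  2.07162498 -0.02184696]
```

```bash
python3 -m crank '[{"angular":[0,0,0.95],"delta_pos":[-0.02,-0.02,0],"gripper":0},{"angular":[0,0,0.95],"delta_pos":[0,0,0],"gripper":0},{"angular":[0,0,0.95],"delta_pos":[0,0,0],"gripper":0},{"angular":[0,0,0.95],"delta_pos":[0,0,0],"gripper":0},{"angular":[0,0,0.95],"delta_pos":[0,0,0],"gripper":0},{"angular":[0,0,0.95],"delta_pos":[0,0,0],"gripper":0},{"angular":[0,0,0.95],"delta_pos":[0,0,0],"gripper":0},{"angular":[0,0,0.95],"delta_pos":[0,0,0],"gripper":0},{"angular":[0,0,0.8],"delta_pos":[0,0,0],"gripper":0},{"angular":[0,0,0],"delta_pos":[0,0,0],"gripper":0}]'; python3 -c "
from plant import *;s=state();print(s['joint_pos'],s['ft_torque'])"
```

```text
time: 9.6
tool_pos: [0.515, -0.0964, 0.1486]
tool_rot: [-0.001, 0.999, -0.037, 0.001]
contact_force: [-10.2, 6.0, 25.1]
gripper_width: 0.107
[-0.32855499 -0.10736009  1.94096483  0.00294804  1.30736209  1.31515676] [ 1.70248811  1.81859345 -0.09556957]
```

```bash
python3 -m crank '[{"angular":[0,0,0.6],"delta_pos":[0,0,0],"gripper":0},{"angular":[0,0,0.6],"delta_pos":[0,0,0],"gripper":0},{"angular":[0,0,0],"delta_pos":[0,0,0],"gripper":0}]'; python3 -c "
from plant import *;s=state();print(s['joint_pos'],s['tool_rot'],s['ft_torque'])"
```

```text
time: 9.98
tool_pos: [0.515, -0.0963, 0.1486]
tool_rot: [-0.001, 0.996, -0.088, 0.001]
contact_force: [-10.6, 5.7, 24.9]
gripper_width: 0.111
[-0.32824145 -0.10731937  1.94098375  0.00263447  1.30730831  1.41765852] [-1.16132668e-03  9.96138911e-01 -8.77812980e-02  6.04228572e-04] [1.73517528 1.7882301  0.73596722]
```

Moment jumped to 0.74 N m at 91°: the end stop. I ease up slowly, release, and go up.

```bash
python3 -m crank '[{"angular":[0,0,-0.1],"delta_pos":[0,0,-0.1],"gripper":0},{"angular":[0,0,0],"delta_pos":[0,0,-0.1],"gripper":0},{"angular":[0,0,0],"delta_pos":[0,0,-0.1],"gripper":0},{"angular":[0,0,0],"delta_pos":[0,0,0],"gripper":0}]';python3 -m crank '[{"angular":[0,0,0],"delta_pos":[0,0,0],"gripper":0.3},{"angular":[0,0,0],"delta_pos":[0,0,0],"gripper":0.5},{"angular":[0,0,0],"delta_pos":[0,0,-0.5],"gripper":0.5},{"angular":[0,0,0],"delta_pos":[0,0,-0.9],"gripper":0.5},{"angular":[0,0,0],"delta_pos":[0,0,-1],"gripper":0.5},{"angular":[0,0,0],"delta_pos":[0,0,-1],"gripper":0.5}]'
python3 - <<'E'
from h import *
s=state();print(s['joint_pos'],s['tool_pos'],s['tool_rot'])
im=shot("side","side3.png");cv2.imwrite("pics/side3c.png",cv2.resize(im[120:300,150:350,::-1],None,fx=4,fy=3.3,interpolation=cv2.INTER_CUBIC))
# kinematic check
from scipy.spatial.transform import Rotation as Rn
from scipy.optimize import least_squares
D=[([-1.248,.0527,1.613,0,1.476,-.119],[.2672,-.5649,.2482],[0,.9757,.2191,0]),
([-.53777,-.2442,1.88937,0,1.49591,.59127],[.46584,-.19143,.24849],[0,.9757,.2191,0]),
([-.32889,-.19148,1.84492,0,1.488,-.07545],[.51497,-.09735,.24839],[0,.7908,.6121,0]),
([-.32883,-.11079,1.93567,.0005,1.31289,-.17733],[.51626,-.09763,.15336],[0.002,.759,.652,.001]),
(s['joint_pos'],s['tool_pos'],s['tool_rot'])]
def fk(q,p):
    h,off,L1,L2,d6,o6=p
    R=Rn.from_euler('z',q[0]); S=np.array([0,0,h])
    A=R*Rn.from_euler('y',q[1]); B=A*Rn.from_euler('y',q[2]); W=B*Rn.from_euler('Z',q[3])*Rn.from_euler('y',q[4])*Rn.from_euler('z',q[5]+o6)
    return S+R.apply([0,off,0])+A.apply([0,0,L1])+B.apply([0,0,L2])+W.apply([0,0,d6]),W
def res(p):
    o=[]
    for q,x,r in D:
        y,W=fk(q,p); R=Rn.from_quat([r[1],r[2],r[3],r[0]]); o+=list(y-x)+list(.1*(W.inv()*R).as_rotvec())
    return o
for o6 in(0,1.57,-1.57,3.14):
    f=least_squares(res,[.2,.07,.45,.5,.2,o6]);print(f.cost,f.x)
E
```

```text
time: 10.48
tool_pos: [0.5149, -0.0959, 0.1534]
tool_rot: [-0.001, 0.997, -0.083, 0.001]
contact_force: [1.5, 5.9, 5.1]
gripper_width: 0.108
time: 11.22
tool_pos: [0.5137, -0.0975, 0.2552]
tool_rot: [0.0, 0.996, -0.085, 0.0]
contact_force: [-0.9, -0.2, 0.3]
gripper_width: 0.501
[-3.29722512e-01 -1.98784183e-01  1.83990318e+00 -3.46819561e-04
  1.50014182e+00  1.41060690e+00] [ 0.51366668 -0.09745579  0.25518518] [ 2.08053506e-04  9.96410473e-01 -8.46528948e-02  1.19018232e-04]
5.213553834690339e-06 [-4.13170723  0.07431752  0.41108605  0.60074009 -4.02640519  1.57073305]
5.21355383469067e-06 [-4.13170623  0.07431752  0.41108605  0.60074009 -4.02640419  1.57073305]
5.2135538346995115e-06 [-4.13170718  0.07431752  0.41108604  0.60074009 -4.02640516  1.57073305]
5.213553834690502e-06 [-4.13170624  0.07431752  0.41108605  0.60074009 -4.02640419  1.57073305]
```

View pics/side3c.png

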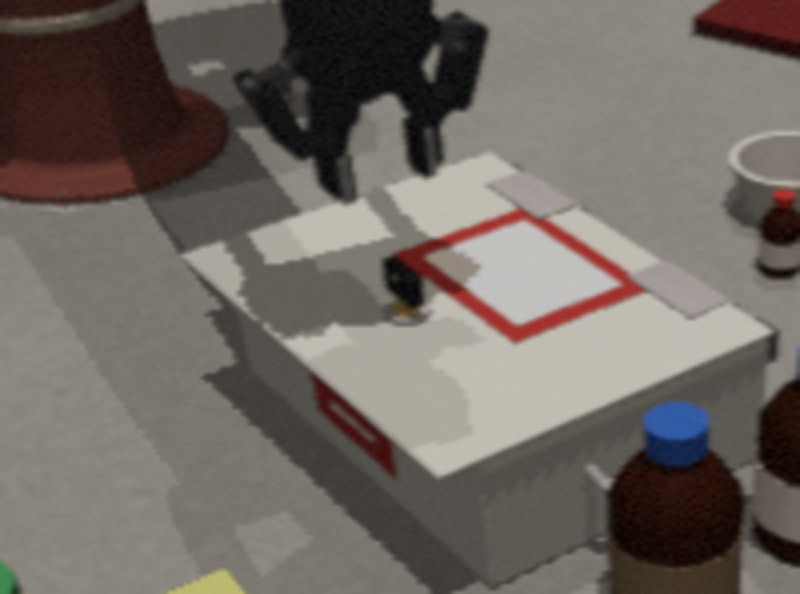

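The key now stands crosswise on the lid (turned 90°), at about (250,210) in the full frame. I locate the obstacles and move out in front of the lip while tilting, which also identifies the wrist geometry.

```bash
python3 -m crank '[{"angular":[0,0,-0.25],"delta_pos":[0,1,-0.3],"gripper":0.5},{"angular":[0,0,0],"delta_pos":[0,1,-0.3],"gripper":0.5},{"angular":[0,0,0],"delta_pos":[0,1,-0.3],"gripper":0.5},{"angular":[0,0,0],"delta_pos":[0,1,-0.3],"gripper":0.5},{"angular":[0,0,0],"delta_pos":[0,1,-0.3],"gripper":0.5},{"angular":[1,0,0],"delta_pos":[0,0,0],"gripper":0.5},{"angular":[1,0,0],"delta_pos":[0,0,0],"gripper":0.5},{"angular":[1,0,0],"delta_pos":[0,0,0],"gripper":0.5},{"angular":[1,0,0],"delta_pos":[0,0,0],"gripper":0.5},{"angular":[1,0,0],"delta_pos":[0,0,0],"gripper":0.5},{"angular":[1,0,0],"delta_pos":[0,0,0],"gripper":0.5},{"angular":[1,0,0],"delta_pos":[0,0,0],"gripper":0.5}]'
cat > k.py <<'E'
from h import *
from scipy.spatial.transform import Rotation as Rn
from scipy.optimize import least_squares
def fk(q,p):
    h,off,L1,L2,d6,o6,so,ex=p
    R=Rn.from_euler('z',q[0]); S=np.array([0,0,h])
    A=R*Rn.from_euler('y',q[1]); B=A*Rn.from_euler('y',q[2]); W=B*Rn.from_euler('Z',q[3])*Rn.from_euler('y',q[4])*Rn.from_euler('z',q[5]+o6)
    return S+R.apply([so,off,0])+A.apply([ex,0,L1])+B.apply([0,0,L2])+W.apply([0,0,d6]),W
D=[([-1.248,.0527,1.613,0,1.476,-.119],[.2672,-.5649,.2482],[0,.9757,.2191,0]),
([-.53777,-.2442,1.88937,0,1.49591,.59127],[.46584,-.19143,.24849],[0,.9757,.2191,0]),
([-.32889,-.19148,1.84492,0,1.488,-.07545],[.51497,-.09735,.24839],[0,.7908,.6121,0]),
([-.32972,-.19878,1.83990,-.00035,1.50014,1.41061],[.51367,-.09746,.25519],[0,.9964,-.08465,0])]
def fit(extra=()):
    DD=D+list(extra)
    def res(p):
        o=[]
        for q,x,r in DD:
            y,W=fk(q,p); R=Rn.from_quat([r[1],r[2],r[3],r[0]]); o+=list(y-x)+list(.1*(W.inv()*R).as_rotvec())
        return np.r_[o,1e-5*(p-np.array([.2,.07,.45,.5,.3,1.57,0,0]))]
    f=least_squares(res,[.2,.07,.45,.5,.3,1.57,0,0]); return f.x,np.abs(res(f.x)).max()
E
python3 - <<'E'
from k import *
np.set_printoptions(precision=4,suppress=True)
s=state();print(repr(s['joint_pos']),s['tool_pos'],s['tool_rot'])
print(fit([(s['joint_pos'],s['tool_pos'],s['tool_rot'])]))
shot("top","top4.png");shot("side","side4.png")
K=("carton","globule_jar")
for t in K+("tincture_a","clear_bottle"):
    px={}
    for n in("side","top"):
        r=find_in(n,t)
        l=landmark_of(n,t)
        print(t,n,[np.round(x["bbox"]) for x in r[:2]],[(np.round(x["pixel"]),round(x['conf'],2),atz(n,x["pixel"],0)[:2]) for x in l[:2]])
E
```

```text
time: 12.78
tool_pos: [0.491, -0.2459, 0.2989]
tool_rot: [-0.301, 0.951, -0.07, 0.022]
contact_force: [0.0, -0.0, 0.6]
gripper_width: 0.502
array([-0.8218,  0.0233,  1.6384,  0.4878,  1.858 ,  0.9461]) [ 0.491  -0.2459  0.2989] [-0.3009  0.9508 -0.0702  0.0224]
(array([ 0.1493,  0.0742,  0.4197,  0.6111,  0.2623,  1.5708, -0.0087,
       -0.0012]), np.float64(0.0005669267481086537))
carton side [array([186., 291., 221., 351.])] [(array([208., 338.]), 0.62, array([ 0.6245, -0.3188]))]
carton top [array([438., 189., 464., 212.])] [(array([445., 204.]), 0.78, array([ 0.6171, -0.3295]))]
globule_jar side [array([300., 243., 336., 312.]), array([124., 288., 168., 336.])] [(array([150., 328.]), 0.78, array([ 0.516 , -0.3864])), (array([345., 202.]), 0.42, array([0.5397, 0.2215]))]
globule_jar top [array([302., 174., 405., 295.])] [(array([468., 240.]), 0.58, array([ 0.5121, -0.388 ]))]
tincture_a side [array([303., 244., 337., 313.]), array([335., 217., 371., 296.])] [(array([318., 303.]), 0.98, array([ 0.7291, -0.098 ])), (array([350., 276.]), 0.65, array([0.7292, 0.0128]))]
tincture_a top [array([350., 146., 384., 182.]), array([321., 140., 346., 175.])] [(array([331., 162.]), 0.63, array([0.7476, 0.0045])), (array([362., 166.]), 0.62, array([ 0.7336, -0.0893]))]
clear_bottle side [array([373., 169., 404., 224.]), array([185., 292., 222., 349.])] [(array([385., 218.]), 0.94, array([0.6642, 0.2455])), (array([149., 326.]), 0.69, array([ 0.5097, -0.3854]))]
clear_bottle top [array([234., 169., 264., 198.])] [(array([253., 188.]), 0.88, array([0.67  , 0.2396]))]
```

View pics/side4.png

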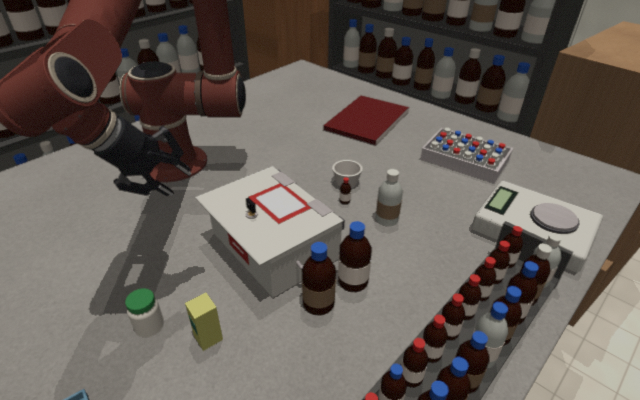

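View pics/top4.png

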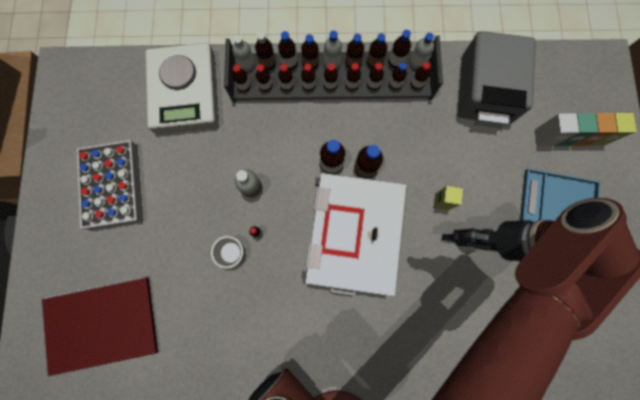

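The wrist model fits to 0.5 mm. The jar at (0.514,-0.387) and the carton at (0.62,-0.32) stand in front, so I'll hook the lip with the tool 30° below horizontal (passing over them), left of centre at chest y=+0.04, and cage it loosely. Checking reach along the whole arc.

```bash
cat > plan.py <<'E'
from k import *
np.set_printoptions(precision=3,suppress=True)
EX=np.array([np.cos(1.424),np.sin(1.424),0]); EY=np.array([-EX[1],EX[0],0]); EZ=np.array([0,0,1.])
C=np.array([.5237,-.0412,0]); YL=.04
H=C+.1*EX+YL*EY+.125*EZ
PAR=np.array([ 0.1493,0.0742,0.4197,0.6111,0.2623,1.5708,-0.0087,-0.0012])
lim=np.array([[-3.01,3.01],[-1.01,2.22],[.06,2.58],[-1.02,4.17],[.09,2.62],[-3.14,3.14]])
def rot(phi): # tool pitched phi below horizontal
    z=np.cos(phi)*EX-np.sin(phi)*EZ; x=-EY; y=np.cross(z,x); return Rn.from_matrix(np.c_[x,y,z])
def lip(th): return H+.225*(-np.cos(th)*EX+np.sin(th)*EZ)
def tcp_for(point,phi,yt,zt): # TCP such that point sits at tool coords (0,yt,zt)
    return point-rot(phi).apply([0,yt,zt])
def ik(p,R,q0):
    f=least_squares(lambda q:np.r_[(fk(q,PAR)[0]-p)*10,(fk(q,PAR)[1].inv()*R).as_rotvec()],np.clip(q0,lim[:,0]+.001,lim[:,1]-.001),bounds=lim.T)
    return f.x,np.abs(f.fun).max()
def togo(p,R):
    s=state(); r=s['tool_rot']; R0=Rn.from_quat([r[1],r[2],r[3],r[0]])
    return R0.inv().apply(p-s['tool_pos'])/.03,np.rad2deg((R0.inv()*R).as_rotvec())/5
E
python3 - <<'E'
from plan import *
q=state()['joint_pos']
f=np.deg2rad
for phi,p in [(30,tcp_for(lip(.02),f(30),6,-60)if 0 else tcp_for(lip(.02),f(30),.006,.065)),(30,tcp_for(lip(.02),f(30),.006,.003))]+[(a,tcp_for(lip(f(a)),f(a),.003,-.010)) for a in (30,45,60,75,90,104.3)]:
    q,e=ik(p,rot(f(phi)),q); print(phi,p,q,e.round(4))
p=tcp_for(lip(f(104.3)),f(104.3),.003,.09);q,e=ik(p,rot(f(104.3)),q); print("out",p,q,e.round(4))
print(togo(tcp_for(lip(.02),f(30),.006,.065),rot(f(30))))
E
```

```text
30 [ 0.458 -0.212  0.167] [-0.921  0.153  1.867  0.715  1.905  0.75 ] 0.0
30 [ 0.466 -0.159  0.136] [-0.854  0.12   1.962  0.747  1.819  0.754] 0.0
30 [ 0.472 -0.119  0.235] [-0.799 -0.034  1.943  0.817  1.907  0.918] 0.0
45 [ 0.477 -0.085  0.279] [-0.68  -0.18   1.911  0.679  1.815  1.068] 0.0
60 [ 0.483 -0.04   0.313] [-0.502 -0.271  1.864  0.494  1.726  1.25 ] 0.0
75 [0.491 0.011 0.333] [-0.269 -0.294  1.805  0.261  1.66   1.468] 0.0
90 [0.499 0.067 0.34 ] [-0.015 -0.244  1.739  0.     1.646  1.702] 0.0
104.3 [0.507 0.119 0.333] [ 0.205 -0.139  1.673 -0.236  1.691  1.904] 0.0
out [0.511 0.143 0.429] [ 0.247 -0.084  1.463 -0.24   1.852  1.908] 0.0
(array([-1.257,  1.729,  4.128]), array([ 5.   , -0.003, -0.004]))
```

```bash
python3 -m crank '[{"angular":[1,0,0],"delta_pos":[-0.25,0,0],"gripper":0.3},{"angular":[1,0,0],"delta_pos":[-0.25,0,0],"gripper":0.3},{"angular":[1,0,0],"delta_pos":[-0.25,0,0],"gripper":0.3},{"angular":[1,0,0],"delta_pos":[-0.25,0,0],"gripper":0.3},{"angular":[1,0,0],"delta_pos":[-0.25,0,0],"gripper":0.3}]'
python3 - <<'E'
from plan import *
f=np.deg2rad
print(togo(tcp_for(lip(.02),f(30),.006,.065),rot(f(30))))
r=landmark_of("side","lid_lip"); grab_frame("side");print([(x["pixel"],x["conf"]) for x in landmark_of("side","lid_lip")[:1]],proj("side",[lip(0)-YL*EY,lip(.02)-YL*EY,lip(.04)-YL*EY]))
E
```

```text
time: 14.3
tool_pos: [0.4539, -0.2401, 0.2985]
tool_rot: [-0.5, 0.863, -0.064, 0.037]
contact_force: [-0.0, -0.6, 1.2]
gripper_width: 0.299
(array([-0.002,  3.318,  3.01 ]), array([-0.029, -0.009, -0.002]))
[([220.9, 229.3], 0.93)] [[224.533 229.785]
 [224.302 228.267]
 [224.105 226.724]]
```

```bash
python3 -m crank '[{"angular":[0,0,0],"delta_pos":[0,0.85,0.75],"gripper":0.3},{"angular":[0,0,0],"delta_pos":[0,0.85,0.75],"gripper":0.3},{"angular":[0,0,0],"delta_pos":[0,0.85,0.75],"gripper":0.3},{"angular":[0,0,0],"delta_pos":[0,0.77,0.75],"gripper":0.3},{"angular":[0,0,0],"delta_pos":[0,0,0],"gripper":0.3}]'
python3 - <<'E'
from plan import *
f=np.deg2rad
print(togo(tcp_for(lip(.025),f(30),.006,.003),rot(f(30))))
im=shot("side","side5.png");cv2.imwrite("pics/side5c.png",cv2.resize(im[130:310,130:330,::-1],None,fx=4,fy=3.3,interpolation=cv2.INTER_CUBIC))
E
```

```text
time: 15.08
tool_pos: [0.4577, -0.2107, 0.1657]
tool_rot: [-0.5, 0.863, -0.064, 0.035]
contact_force: [-0.0, -0.5, -1.3]
gripper_width: 0.302
(array([ 0.019, -0.056,  1.998]), array([-0.021,  0.026, -0.026]))
```

View pics/side5c.png

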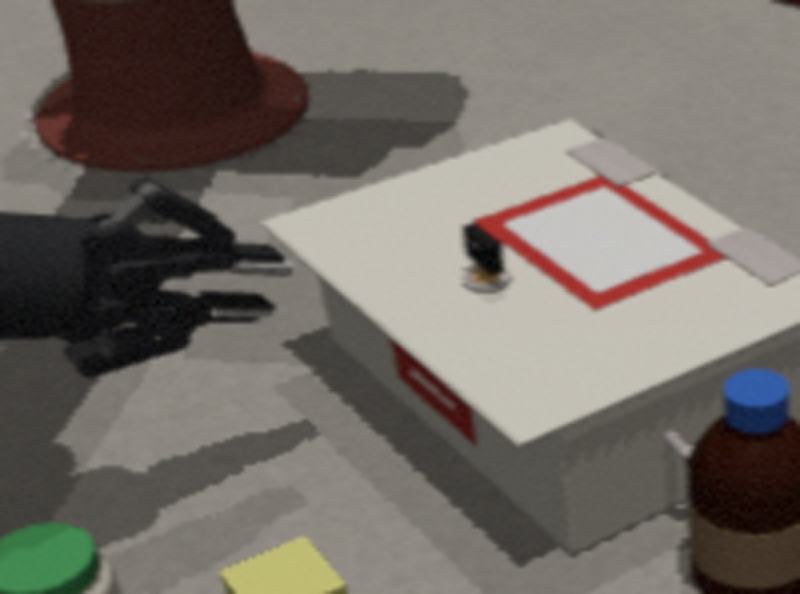

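The fingers straddle the lip's plane and point at it. I advance along the tool axis in two stages, watching the force.

```bash
python3 -m crank '[{"angular":[0,0,0],"delta_pos":[0,-0.03,0.6],"gripper":0.3},{"angular":[0,0,0],"delta_pos":[0,-0.03,0.6],"gripper":0.3},{"angular":[0,0,0],"delta_pos":[0,0,0],"gripper":0.3}]'; python3 -m crank '[{"angular":[0,0,0],"delta_pos":[0,0,0.4],"gripper":0.3},{"angular":[0,0,0],"delta_pos":[0,0,0.3],"gripper":0.3},{"angular":[0,0,0],"delta_pos":[0,0,0],"gripper":0.3}]'
python3 - <<'E'
from plan import *
im=shot("side","side6.png");cv2.imwrite("pics/side6c.png",cv2.resize(im[130:310,130:330,::-1],None,fx=4,fy=3.3,interpolation=cv2.INTER_CUBIC))
E
```

```text
time: 15.5
tool_pos: [0.4626, -0.1787, 0.1503]
tool_rot: [-0.499, 0.864, -0.063, 0.036]
contact_force: [-0.0, 0.5, -0.2]
gripper_width: 0.299
time: 15.88
tool_pos: [0.4653, -0.1616, 0.1397]
tool_rot: [-0.499, 0.863, -0.064, 0.036]
contact_force: [-0.3, 0.6, 0.7]
gripper_width: 0.299
```

View pics/side6c.png

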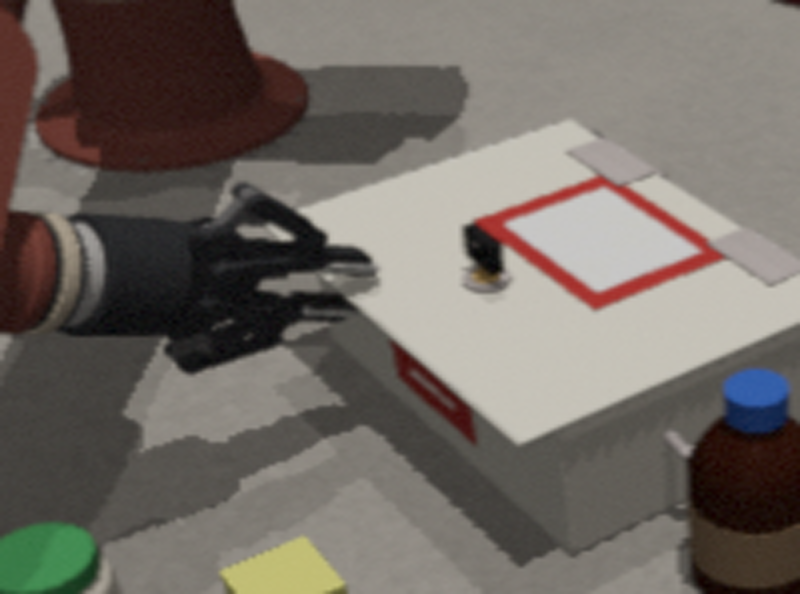

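The upper finger is over the lid and the lower one under the lip, with no contact force. I insert 6 mm more, take up the slack and lift along the arc.

```bash
python3 -m crank '[{"angular":[0,0,0],"delta_pos":[0,0,0.2],"gripper":0.3},{"angular":[0,0,0],"delta_pos":[0,-0.15,0],"gripper":0.3},{"angular":[0,0,0],"delta_pos":[0,-0.1,0],"gripper":0.3},{"angular":[0,0,0],"delta_pos":[0,-0.29,-0.15],"gripper":0.3},{"angular":[0,0,0],"delta_pos":[0,-0.29,-0.15],"gripper":0.3},{"angular":[0,0,0],"delta_pos":[0,-0.61,-0.25],"gripper":0.3},{"angular":[0,0,0],"delta_pos":[0,-0.3,-0.1],"gripper":0.3},{"angular":[0,0,0],"delta_pos":[0,0,0],"gripper":0.3}]'
python3 - <<'E'
from plan import *
im=shot("side","side7.png");cv2.imwrite("pics/side7c.png",cv2.resize(im[110:290,130:330,::-1],None,fx=4,fy=3.3,interpolation=cv2.INTER_CUBIC))
E
```

```text
time: 16.92
tool_pos: [0.4678, -0.1483, 0.1926]
tool_rot: [-0.498, 0.864, -0.063, 0.037]
contact_force: [-1.5, -5.5, -3.0]
gripper_width: 0.301
```

View pics/side7c.png

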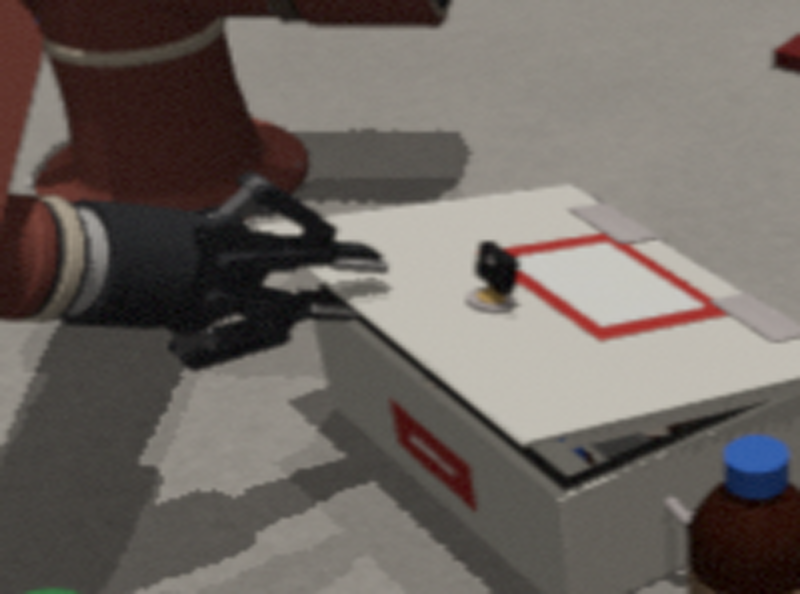

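The lid is lifting (about 10°), with the box's contents visible under it. Continuing to about 30°.

```bash
python3 -m crank '[{"angular":[0,0,0],"delta_pos":[0,-0.32,-0.09],"gripper":0.3},{"angular":[0,0,0],"delta_pos":[0,-0.64,-0.14],"gripper":0.3},{"angular":[0,0,0],"delta_pos":[0,-0.65,-0.09],"gripper":0.3},{"angular":[0,0,0],"delta_pos":[0,-0.65,-0.03],"gripper":0.3},{"angular":[0,0,0],"delta_pos":[0,0,0],"gripper":0.25}]'
python3 - <<'E'
from plan import *
im=shot("side","side8.png");cv2.imwrite("pics/side8c.png",cv2.resize(im[90:290,130:330,::-1],None,fx=4,fy=3,interpolation=cv2.INTER_CUBIC))
f=np.deg2rad; s=state(); R=rot(f(30))
for a in(25,30,35): print(a,R.inv().apply(lip(f(a))-s['tool_pos']))
E
```

```text
time: 17.6
tool_pos: [0.4717, -0.1232, 0.2578]
tool_rot: [-0.498, 0.864, -0.062, 0.038]
contact_force: [-1.0, -4.0, -0.8]
gripper_width: 0.249
25 [-0.001  0.039  0.006]
30 [-0.001  0.02   0.005]
35 [-0.001  0.     0.006]
```

View pics/side8c.png

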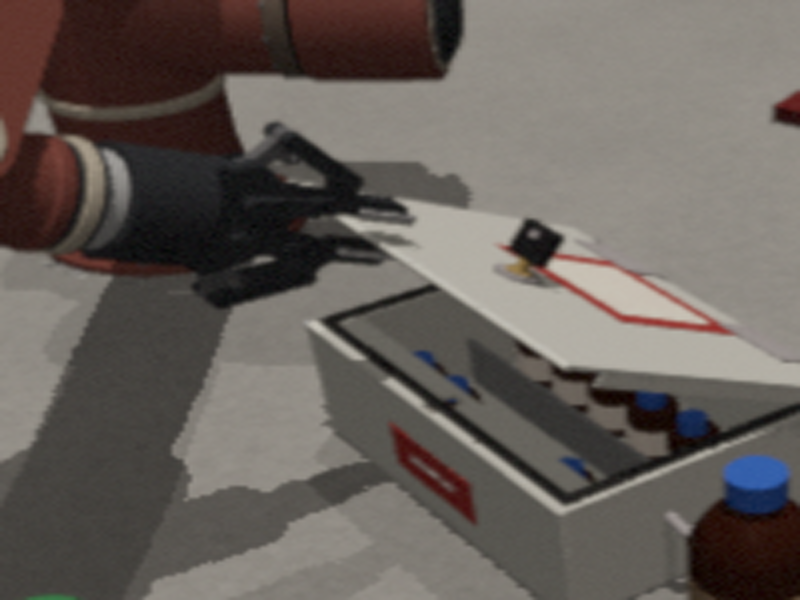

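The lid is at about 32°, resting on the lower finger with about 9 mm of overlap. I align and slide 15 mm farther in, narrow the cage, then follow the hinge arc: per 5° row, y −0.61 and z +0.03.

```bash
python3 -m crank '[{"angular":[-0.4,0,0],"delta_pos":[0,0,0.25],"gripper":0.25},{"angular":[0,0,0],"delta_pos":[0,0,0.25],"gripper":0.25},{"angular":[0,0,0],"delta_pos":[0,0,0],"gripper":0.18},{"angular":[-0.5,0,0],"delta_pos":[0,-0.3,0.01],"gripper":0.18},{"angular":[-0.8,0,0],"delta_pos":[0,-0.5,0.02],"gripper":0.18},{"angular":[-1,0,0],"delta_pos":[0,-0.61,0.03],"gripper":0.18},{"angular":[-0.5,0,0],"delta_pos":[0,-0.3,0.02],"gripper":0.18},{"angular":[0,0,0],"delta_pos":[0,0,0],"gripper":0.18}]'
python3 - <<'E'
from plan import *
im=shot("side","side9.png");cv2.imwrite("pics/side9c.png",cv2.resize(im[60:260,130:330,::-1],None,fx=4,fy=3,interpolation=cv2.INTER_CUBIC))
s=state();r=s['tool_rot'];R=Rn.from_quat([r[1],r[2],r[3],r[0]]);z=R.apply([0,0,1]);print("pitch",np.rad2deg(np.arcsin(-z[2])))
for a in(45,50,55): print(a,R.inv().apply(lip(np.deg2rad(a))-s['tool_pos']))
E
```

```text
time: 18.65
tool_pos: [0.4783, -0.078, 0.2894]
tool_rot: [-0.373, 0.925, -0.067, 0.028]
contact_force: [0.1, -4.8, -0.8]
gripper_width: 0.179
pitch 46.032217510650405
45 [-0.     0.014 -0.008]
50 [-0.    -0.005 -0.007]
55 [-0.    -0.025 -0.005]
```

View pics/side9c.png

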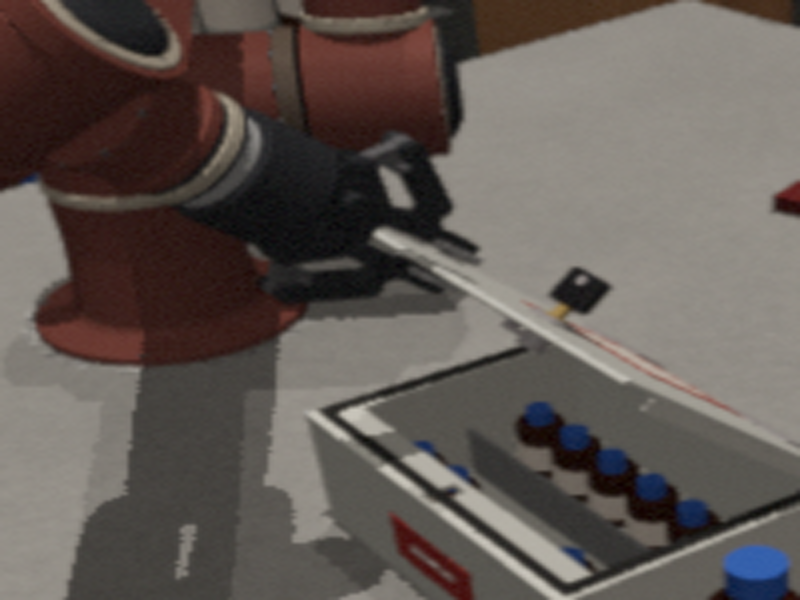

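The plate is caged between the fingers at about 46°, parallel to the tool. On to 86°.

```bash
python3 -m crank '[{"angular":[-1,0,0],"delta_pos":[0,-0.63,0.03],"gripper":0.18},{"angular":[-1,0,0],"delta_pos":[0,-0.63,0.03],"gripper":0.18},{"angular":[-1,0,0],"delta_pos":[0,-0.63,0.03],"gripper":0.18},{"angular":[-1,0,0],"delta_pos":[0,-0.63,0.03],"gripper":0.18},{"angular":[-1,0,0],"delta_pos":[0,-0.63,0.03],"gripper":0.18},{"angular":[-1,0,0],"delta_pos":[0,-0.63,0.03],"gripper":0.18},{"angular":[-1,0,0],"delta_pos":[0,-0.63,0.03],"gripper":0.18},{"angular":[-0.8,0,0],"delta_pos":[0,-0.5,0.02],"gripper":0.18},{"angular":[0,0,0],"delta_pos":[0,0,0],"gripper":0.18}]'
python3 - <<'E'
from plan import *
im=shot("side","side10.png");cv2.imwrite("pics/side10c.png",cv2.resize(im[40:270,130:370,::-1],None,fx=3.2,fy=2.6,interpolation=cv2.INTER_CUBIC))
s=state();r=s['tool_rot'];R=Rn.from_quat([r[1],r[2],r[3],r[0]]);z=R.apply([0,0,1]);print("pitch",np.rad2deg(np.arctan2(-z[2],z@EX)),s['joint_pos'])
for a in(80,85,90): print(a,R.inv().apply(lip(np.deg2rad(a))-s['tool_pos']))
E
```

```text
time: 19.82
tool_pos: [0.4973, 0.0535, 0.3466]
tool_rot: [-0.045, 0.996, -0.072, 0.002]
contact_force: [0.5, -0.2, 0.4]
gripper_width: 0.182
pitch 84.89765562549621 [-0.091 -0.301  1.777  0.089  1.663  1.634]
80 [-0.     0.028 -0.003]
85 [-0.     0.008 -0.003]
90 [-0.    -0.011 -0.003]
```

View pics/side10c.png

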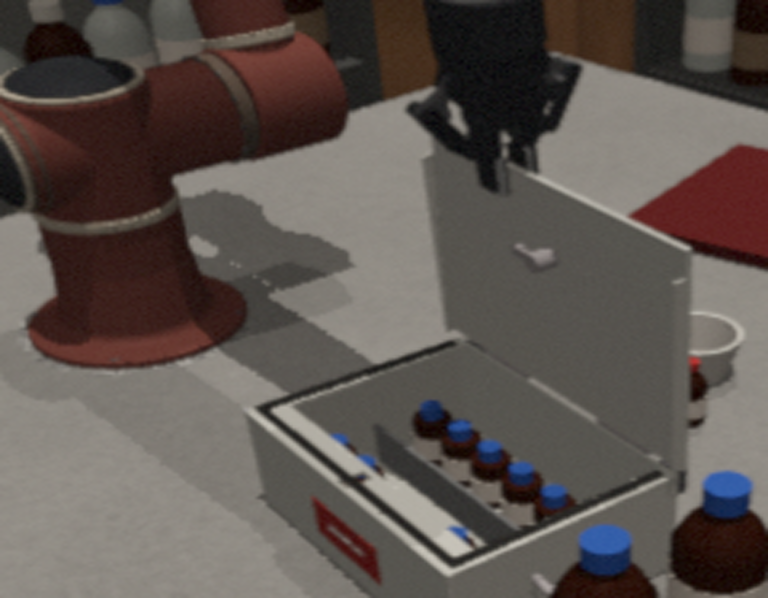

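The lid is nearly upright (about 86°), held on the pad. I swing it slowly past upright to the stop inside the cage.

```bash
python3 -m crank '[{"angular":[-0.6,0,0],"delta_pos":[0,-0.37,0.1],"gripper":0.18},{"angular":[-0.6,0,0],"delta_pos":[0,-0.37,0.1],"gripper":0.18},{"angular":[-0.6,0,0],"delta_pos":[0,-0.37,0.02],"gripper":0.18},{"angular":[-0.6,0,0],"delta_pos":[0,-0.37,0.02],"gripper":0.18},{"angular":[-0.6,0,0],"delta_pos":[0,-0.37,0.02],"gripper":0.18},{"angular":[-0.5,0,0],"delta_pos":[0,-0.31,0.02],"gripper":0.18},{"angular":[0,0,0],"delta_pos":[0,0,0],"gripper":0.18}]'
python3 - <<'E'
from plan import *
im=shot("side","side11.png");cv2.imwrite("pics/side11c.png",cv2.resize(im[40:270,130:370,::-1],None,fx=3.2,fy=2.6,interpolation=cv2.INTER_CUBIC))
s=state();r=s['tool_rot'];R=Rn.from_quat([r[1],r[2],r[3],r[0]]);z=R.apply([0,0,1]);print("pitch",np.rad2deg(np.arctan2(-z[2],z@EX)),s['joint_pos'])
for a in(100,104.3): print(a,R.inv().apply(lip(np.deg2rad(a))-s['tool_pos']))
E
```

```text
time: 20.75
tool_pos: [0.5067, 0.1155, 0.335]
tool_rot: [0.108, 0.991, -0.073, -0.01]
contact_force: [0.5, -0.2, 0.7]
gripper_width: 0.177
pitch 102.46848748448751 [ 0.183 -0.178  1.7   -0.206  1.691  1.885]
100 [-0.     0.015 -0.008]
104.3 [-0.    -0.002 -0.008]
```

View pics/side11c.png

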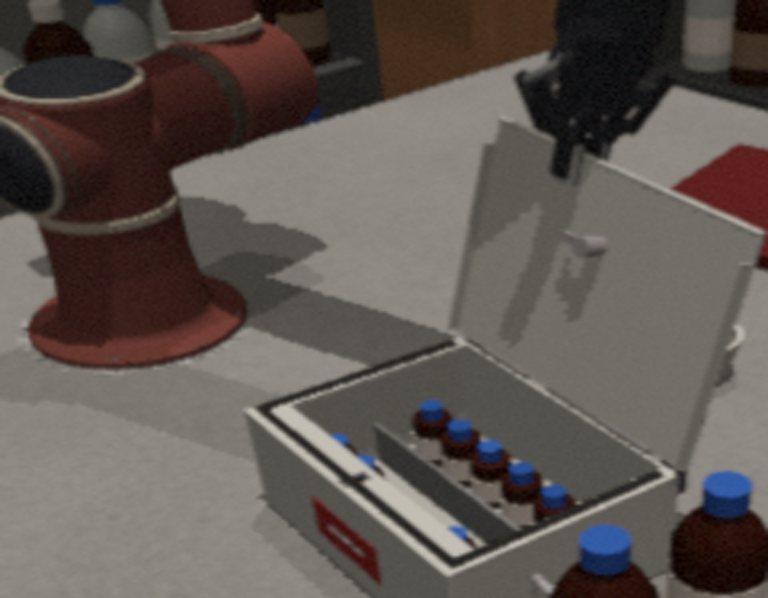

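The lid stands past upright with no force on the tool. I nudge it a further 2°, open, and withdraw along the plate.

```bash
python3 -m crank '[{"angular":[-0.4,0,0],"delta_pos":[0,-0.25,0],"gripper":0.18},{"angular":[0,0,0],"delta_pos":[0,0,0],"gripper":0.3},{"angular":[0,0,0],"delta_pos":[0,0,0],"gripper":0.4}]'; python3 -m crank '[{"angular":[0,0,0],"delta_pos":[0,0,-0.4],"gripper":0.4},{"angular":[0,0,0],"delta_pos":[0,0,-0.9],"gripper":0.4},{"angular":[0,0,0],"delta_pos":[0,0,-0.9],"gripper":0.4},{"angular":[0,0,0],"delta_pos":[0,0,-0.9],"gripper":0.4},{"angular":[0,0,0],"delta_pos":[0,0,-0.6],"gripper":0.4},{"angular":[0,0,0],"delta_pos":[0,0,0],"gripper":0.4}]'
python3 - <<'E'
from plan import *
im=shot("side","side12.png");shot("top","top12.png")
for n in("side","top"):
  for t in("key_head","lid_lip"):
    print(n,t,[(x["pixel"],round(x["conf"],2)) for x in landmark_of(n,t)[:2]])
for a in(90,100,104.3,107):
  th=np.deg2rad(a); L=lip(th)-YL*EY; N=np.sin(th)*EX+np.cos(th)*EZ; k=H-YL*EY+.155*(-np.cos(th)*EX+np.sin(th)*EZ)+.033*N
  P=[L,L+.144*EY,L-.144*EY,k];print(a,proj("side",P).round(1).tolist(),proj("top",P).round(1).tolist())
E
```

```text
time: 21.18
tool_pos: [0.5079, 0.123, 0.3347]
tool_rot: [0.126, 0.989, -0.073, -0.009]
contact_force: [0.5, -0.1, 0.8]
gripper_width: 0.4
time: 21.92
tool_pos: [0.5124, 0.1509, 0.4443]
tool_rot: [0.125, 0.989, -0.073, -0.008]
contact_force: [0.4, -0.4, 0.6]
gripper_width: 0.393
side key_head []
side lid_lip [([319.1, 107.3], 0.96)]
top key_head [([286.3, 214.5], 0.63), ([254.1, 233.7], 0.57)]
top lid_lip [([281.5, 208.2], 0.62)]
90 [[302.9, 109.6], [266.1, 88.3], [347.0, 135.3], [314.7, 133.4]] [[311.0, 214.7], [300.5, 287.3], [320.8, 146.7], [296.9, 217.2]]
100 [[316.8, 106.1], [279.7, 85.5], [361.3, 130.8], [323.4, 133.0]] [[291.9, 212.3], [280.9, 284.3], [302.3, 144.8], [285.3, 216.0]]
104.3 [[322.5, 105.6], [285.3, 85.1], [367.1, 129.9], [326.9, 133.4]] [[284.0, 211.5], [272.8, 283.1], [294.6, 144.4], [280.7, 215.7]]
107 [[326.0, 105.5], [288.7, 85.2], [370.6, 129.6], [329.1, 133.8]] [[279.2, 211.0], [267.9, 282.3], [289.9, 144.2], [278.0, 215.5]]
```

View pics/side12.png

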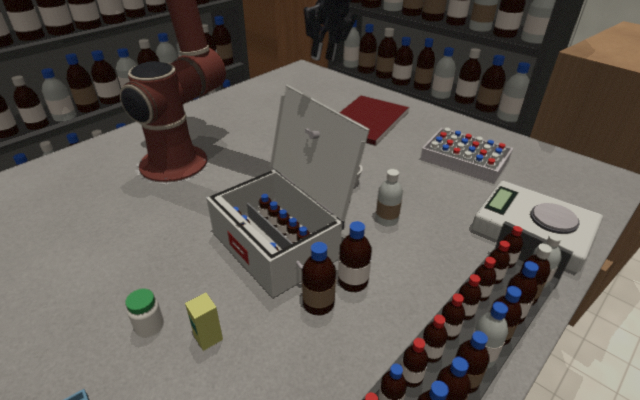

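View pics/top12.png

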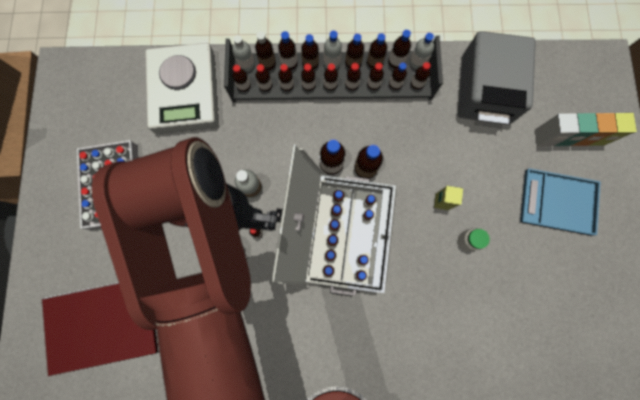

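The lid rests leaning back. Its top corners in the top view, (275,283) and (297,147), match about 103–104°, and it is unsupported, so it is on the stop. The hook on its underside (312,132 in the side view) hasn't turned since unlocking. The bottles, jar, carton and mortar are unmoved and the gripper is clear, so I hand in.

```bash
python3 -c "
from plant import *
print(job_done()); print(state()['time'])"
```

```text
the job is handed in; nothing more can be done
None
the job is handed in; nothing more can be done
```

The poisons chest is open and I handed the job in at about 22 s of the 54 s allowed; no verdict was reported.

- **Unlocking:** I gripped the key and pressed the lid down to the hard rim; the highest reading was 27 N. I turned the key clockwise about 91° until the moment jumped to 0.74 N m at the end stop. Then I eased off and let go, leaving the key in the lock.
- **Opening:** I lifted the lid with one finger under its front lip, with the other finger over it as a loose cage. I followed the hinge arc past upright to the back-stop, then opened the gripper and withdrew clear.
- **Last checks:**
  - The lid stands free at about 103–104°; the stop is at 104.3°. My lid-lip checks read slightly low: the side view suggested about 102° and the top-view corners about 103°. That is within the error of my measured chest position.
  - The bottles, jar and carton look unmoved. The mortar and the dropper were partly hidden in the last views.
  - Residual force on the tool was under 1 N.
- **Not seen directly:** With the lid back, the key head is hidden from the side camera, and the networks gave only doubtful detections of it from the top. That the key is still turned rests on the picture taken after I released it and on the hook still being in view on the lid's underside.

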